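# Fit the glue roller into its spring-loaded stand

### The job

Take the black rubber roller off its wooden rest and mount it in the metal stand: with the roller slanted, put one steel stub under the strap of the spring block, push the brass plunger back without squeezing the spring solid or forcing anything, then tip the other stub down into the open bearing so that the roller lies level, fully home in both blocks and held by the spring. Let go of it and leave the rest of the bench alone.

Things in the scene. Friction and masses are not known exactly. Their poses are not given: they have to be found in the camera images.
- roller_mid (a point): centre of the loose roller: black rubber cylinder 32 mm in diameter and 90 mm long with a plain steel stub, 12 mm in diameter and 20 mm long, at each end (130 mm over all, both ends alike, about 0.22 kg). Its x axis is the roller's axis. It starts level on the rest, its axis 36 mm above the table. A slant of 9 to 12 degrees clears strap and end wall.
- rest: fixed wooden rest, base 150 x 60 x 10 mm, origin under its centre on the table; two upright notched posts (10 mm thick, 44 mm wide, 38 mm high) at x = -55 and +55 mm carry the roller's stubs; roller axis along the rest's x.
- stand: fixed roller stand; origin under the centre of its grey base plate (225 along x, 84 along y, 10 mm thick). The mounted roller lies along its x axis, at y = 0, axis 36 mm up. A metal saddle on the plate (top at z = 14 mm) carries both blocks and is CLAMPED 0 to 10 mm EITHER WAY ALONG x from its middle place; this shift is NOT measured.
- spring_block (a point): mouth of the spring block (stand's -x end) for the middle saddle place, 36 mm up; true mouth up to 10 mm off along x. Passage along x, 15 mm wide, floor 30 mm up, roofed 51 mm up by a steel strap 10 mm long in x (top 56 mm up, 33 mm wide). The greased brass plunger's free face (31.5 to 47.5 mm up) is 5 mm inside (-x) the true mouth. Spring: 2 N to start, then 0.8 N per mm, solid at 8 mm (16 N is too hard).
- open_bearing (a point): face of the rigid end wall (8 mm thick, greased, top 39.5 mm up) of the open bearing (+x end), middle saddle place, 36 mm up; 120 mm from spring_block, shifts with it. Slot 10 mm long before (-x) the wall, 15 mm wide, floor 30 mm up, open above and to -x, mouth bevelled, cheeks 34 mm wide over all. Mounted, the roller bears on the wall: plunger 5 mm back, 6 N. Tipping past it needs 6 mm or more.
- bottle: clear squeeze bottle with cap, 60 mm in diameter, 150 mm high, standing; origin under its centre. Bystander.
- block: cork sanding block 66 x 35 x 26 mm, origin under its centre. Bystander.
- jar: small amber glass jar 38 mm in diameter, 45 mm high, standing between the stand and the rest; origin under its centre. Bystander.
- spatula: spatula 200 mm long lying flat. Bystander.
- tile: carved dark wooden piece 150 x 50 x 30 mm, origin under its centre. Bystander.
- spare: short fat spare roller standing on end, 44 mm in diameter, 50 mm high with a stub on top; origin under its centre. Bystander.
Mind the look-alikes: they are no part of the job. What is shaped like the part that bears roller_mid but white is not meant.

How it is judged:
By the outcome, as a careful person would: the job done as asked, in the order asked, and still so for the second after the job is handed in, with the robot touching nothing.
It also fails if it takes over 67 s, if anything falls off the work surface, if the arm or the gripper's body presses on something with over 40 N, if the wrist force passes 120 N, or if a joint passes its speed limit or range.

### The arm

A 6-joint arm with a two-finger parallel gripper is mounted at the origin on the work surface. World frame = base frame: x ahead of the robot, y to its left, z up, the work surface at z = 0. Lengths are in m, angles in degrees, forces in N, time in s.
With the tool pointing down it reaches from about 0.4 to 0.825 m from the base axis. Payload 7 kg.
Tool frame: the origin (TCP) lies between the finger pads; the fingertips stand 19 mm ahead of it and the grasp point (between the pads) is the TCP; z points along the fingers, y is the line along which they close (so a half turn about z gives the same grasp; the last joint's range is limited). The gripper opens to 88 mm and grips with 3 to 60 N. Pads are 19 mm wide; open, the fingers measure 130 mm over their backs; the gripper's body (78 mm by 193 mm) begins 47 mm behind the grasp point.
Start: joints at [-47.492, 20.546, 0.682, 0, -70.136, -16.507], TCP at [0.296, -0.607, 0.246] pointing down, gripper open.
Joint ranges: [-176.03, 176.03], [-82.01, 121.73], [-58.28, 71.71], [-173.87, 95.51], [-174.79, -0.11], [-173.66, 173.66]. Speed limits (degrees/s): [136.94, 136.94, 172.46, 180, 180, 180].

### API

Orientations are given as [roll, pitch, yaw] about the fixed x, y, z axes, in that order (R = Rz(yaw) Ry(pitch) Rx(roll)).
In Python, from plant import get_obs, snapshot, close_job, spot_in, spot_point gives the robot as it stands.
- The arm moves only by the tool play_rows, never from a script. Its argument "plan" is a list of rows, each a list of 6 numbers: the shift along the tool's x, y, z in cm, then the turn, a rotation vector about the tool's x, y, z in degrees. A call has 1 to 20 rows; each row shifts and turns the commanded pose from where the row before left it, along the tool's axes as they then stand; what a row does not reach is not made up. A row lasts 1/12 s, in which the tool goes at most 41.7 mm and 7.16 degrees, less where a joint would pass 70% of its speed; a pose out of reach is approached as far as the arm can. A call is refused whole if a number of a shift passes 4.17 or a number of a turn 7.16, either way. A call with a gripper value outside its range is refused whole. "grip" is the finger opening in cm, from 0 to 8.76, set as the call begins (left out, the last holds). The fingers move at their own pace and stop on an object; the grip force is fixed at half the most. Time passes only in rows, so rows that do not move let the fingers close. It gives the time, the measured TCP pose, the force, the opening and the grip force at its end, in the units of the state.
- get_obs(): the state, without advancing time (a new reading comes with each control period).
- snapshot(name): name is "scene" or "top"; returns a dict with "frame" (420x560x3 uint8, red, green, blue), "fx", "fy", "cx", "cy" (pixels), "position" and "attitude" of the camera in the world. Camera axes: x right, y down, z forward; pixel columns grow to the right and rows downward; lengths in m; the calibration is good to about 2 mm. A picture is of the moment at which its call begins. There is no depth.
- close_job(): hands the job in; it is judged then, once.
Trained networks look in the newest picture that a camera, given by its name, has taken for a name from the list of things; names that differ only in an ending like _2 or _b are one class to them, and where a whole thing is asked for, a point or a joint stands for the part that bears it (a point fixed in the world has none). Each returns a list of dicts, best first, with "score" (0 to 1); they miss things now and then, are a little off and sometimes report something else, mostly with a low value. They report only what shows in the picture. A call takes as long as a camera call. They do not tell look-alikes from the thing itself.
- spot_in(camera, thing): "position" ([x, y, z] in m, in world coordinates, good to about 4 mm: the middle of the surface that is visible of it).
- spot_point(camera, thing): "position" ([x, y, z] in m, in world coordinates, good to about 4 mm: a listed point, or the origin of a listed thing).
The state is a dict: "clock": time; "joint_pos": joint angles; "qvel": joint speeds; "tau": joint torques, N m; "tool_pos": TCP position; "orientation": TCP orientation; "force": force on the tool from outside, world axes, zero at the start; "moment": the same for the moment, N m; "opening": finger opening in m; "gripper_force": force on a finger pad.
Only numpy, scipy, OpenCV 4.12 (cv2) and the standard library are available. Lean on these libraries where they do the work, as an engineer would, in place of code of your own. Each camera call takes 0.05 s, during which the arm holds its last target. There are 200 camera calls.

## Working session

There is one attempt and no reset: what is moved stays moved. The work goes in short steps, Python scripts to look and compute and a tool call to move; the robot and the scene stay as the last step left them, time stands still between calls to the robot, and variables do not carry over. Pictures are saved under pics/ and viewed, at most 10 in all, crops included, and the job is handed in when it is done.

Besides the shell and the picture viewer there is one more tool, called after "Emit:" by a JSON object that holds its "op" and its "data", one argument or row to a line. play_rows: Moves the arm, as the interface text tells. Its arguments: {"type":"object","properties":{"plan":{"type":"array","items":{"type":"array","items":{"type":"number"}}},"grip":{"type":"number"}},"required":["plan"]}

```bash
mkdir -p pics; ls; cat > h.py <<'E'
import numpy as np, cv2
from scipy.spatial.transform import Rotation as R
from plant import get_obs, snapshot, close_job, spot_in, spot_point
def snap(n,f):
    s=snapshot(n); cv2.imwrite('pics/'+f,s['frame'][:,:,::-1]); return s
E
python3 - <<'E'
from h import *
o=get_obs()
for k,v in o.items(): print(k,np.round(v,4))
for n in ['scene','top']:
    s=snap(n,n+'1.png'); print({k:s[k] for k in s if k!='frame'})
    for t in ['roller_mid','rest','stand','spring_block','open_bearing','jar','bottle','block','tile','spare','spatula']:
        print(n,t,[(np.round(d['position'],3).tolist(),round(d['score'],2)) for d in spot_point(n,t)[:3]])
print(get_obs()['clock'])
E
```

```text
pics
clock 0.0
joint_pos [-4.74910e+01  2.05914e+01  6.32300e-01 -1.98000e-02 -7.01354e+01
 -1.65039e+01]
qvel [ 0.0231  0.1059  0.0198 -0.0801  0.0883  0.0108]
tau [-5.00000e-04 -5.82720e+01  2.93068e+01  6.99710e+00  7.20000e-03
 -1.00000e-04]
tool_pos [ 0.2957 -0.6063  0.2446]
orientation [ 1.799041e+02 -9.000000e-03 -1.540017e+02]
force [-0.7435  0.0441  0.2872]
moment [-0.005  -0.0725  0.0868]
gripper_force 0.0
opening 0.0877
{'fx': 433.0999042369641, 'fy': 433.0999042369641, 'cx': 282.2144017485674, 'cy': 205.83522616414922, 'position': array([ 1.00614757, -0.58232352,  0.83130199]), 'attitude': array([-136.15361131,    0.60885283,   40.1993842 ])}
scene roller_mid [([0.238, -0.3, 0.016], 0.97), ([0.437, -0.379, 0.014], 0.76), ([0.54, -0.201, 0.034], 0.74)]
scene rest [([0.538, -0.203, -0.0], 0.57)]
scene stand []
scene spring_block [([0.526, 0.109, 0.039], 0.71), ([0.52, -0.008, 0.004], 0.47)]
scene open_bearing [([0.482, 0.218, 0.036], 0.77)]
scene jar [([0.52, -0.006, 0.004], 0.59), ([0.505, 0.156, -0.0], 0.25)]
scene bottle [([0.743, -0.026, -0.001], 0.93)]
scene block [([0
[... 244 characters left out ...]
': array([ 0.40770273, -0.02749826,  1.54114952]), 'attitude': array([-1.75743933e+02, -1.37374058e-02, -8.95002405e+01])}
top roller_mid [([0.538, -0.202, 0.034], 0.84), ([0.309, 0.178, 0.021], 0.7), ([0.44, -0.379, 0.017], 0.63)]
top rest [([0.534, -0.2, -0.003], 0.97)]
top stand [([0.502, 0.16, -0.001], 0.7), ([0.532, -0.2, -0.0], 0.64)]
top spring_block [([0.521, 0.104, 0.036], 0.61)]
top open_bearing [([0.483, 0.218, 0.041], 0.71)]
top jar [([0.52, -0.009, -0.003], 0.63)]
top bottle [([0.749, -0.018, 0.001], 0.58)]
top block [([0.407, -0.005, -0.002], 0.59)]
top tile [([0.434, 0.411, -0.0], 0.76)]
top spare [([0.76, -0.181, -0.001], 0.57)]
top spatula [([0.654, -0.44, 0.002], 0.97)]
1.2
```

View pics/scene1.png

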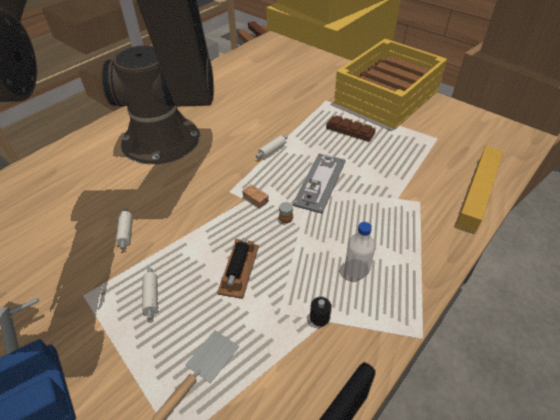

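View pics/top1.png

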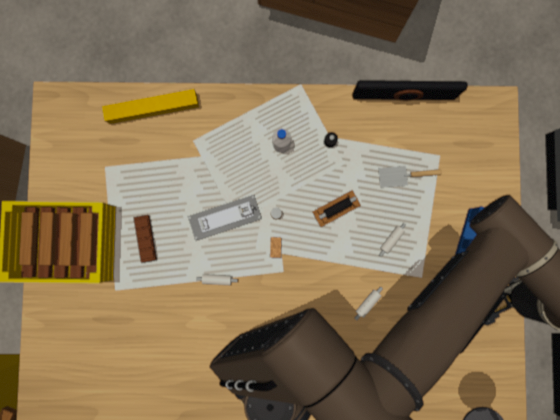

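Scene: the black roller sits on its rest at about (239,260), the stand is at (320,182), and the jar at (286,212) stands between them. The white look-alikes are at (124,230), (150,293) and (271,147). Next I'll fit the stand and roller poses precisely.

```bash
cat >> h.py <<'E'
def proj(s,P):
    Rm=R.from_euler('xyz',s['attitude'],degrees=True).as_matrix()
    c=(np.asarray(P)-s['position'])@Rm
    return np.c_[s['fx']*c[:,0]/c[:,2]+s['cx'], s['fy']*c[:,1]/c[:,2]+s['cy']]
def rays(s,uv,z):
    Rm=R.from_euler('xyz',s['attitude'],degrees=True).as_matrix()
    uv=np.atleast_2d(uv); d=np.c_[(uv[:,0]-s['cx'])/s['fx'],(uv[:,1]-s['cy'])/s['fy'],np.ones(len(uv))]@Rm.T
    return s['position']+d*((z-s['position'][2])/d[:,2])[:,None]
def place(p,L):  # p=x,y,yaw(deg); L local pts
    c,q=np.cos(np.radians(p[2])),np.sin(np.radians(p[2])); L=np.asarray(L,float)
    return np.c_[p[0]+c*L[:,0]-q*L[:,1],p[1]+q*L[:,0]+c*L[:,1],L[:,2]]
def rect(x0,x1,y0,y1,z): return np.array([[x0,y0,z],[x1,y0,z],[x1,y1,z],[x0,y1,z]])/1000
def dens(q,n=60):
    t=np.linspace(0,1,n)[:,None]; return np.vstack([q[i]*(1-t)+q[(i+1)%len(q)]*t for i in range(len(q))])
E
cat > fit.py <<'E'
from h import *
from scipy.optimize import minimize
from scipy.ndimage import map_coordinates
S={n:snap(n,n+'2.png') for n in ['scene','top']}
def grad(s,sg=0.8):
    f=cv2.GaussianBlur(s['frame'].astype(np.float32),(0,0),sg); g=0
    for ch in range(3): g=g+np.hypot(cv2.Sobel(f[:,:,ch],-1,1,0),cv2.Sobel(f[:,:,ch],-1,0,1))
    return g/100
G={n:grad(S[n]) for n in S}
def sc(n,p,L):
    uv=proj(S[n],place(p,L)); return map_coordinates(G[n],[uv[:,1],uv[:,0]],order=1).mean()
plate=dens(rect(-112.5,112.5,-42,42,10))
for ns in (['scene'],['top'],['scene','top']):
    best=None
    for dx in (-.004,0,.004):
     for dy in (-.004,0,.004):
      for a in (108,110,112):
        r=minimize(lambda p:-sum(sc(n,[p[0],p[1],p[2]*1000],plate) for n in ns),[.503+dx,.161+dy,a/1000],method='Nelder-Mead',options=dict(initial_simplex=np.array([.503+dx,.161+dy,a/1000])+np.array([[0,0,0],[.004,0,0],[0,.004,0],[0,0,.002]])))
        if best is None or r.fun<best.fun: best=r
    p=best.x*[1,1,1000]; print('stand',ns,np.round(p,4),best.fun)
P=p
for ns in (['scene'],['top'],['scene','top']):
    v=[sum(sc(n,P,dens(rect(-70+d,-60+d,-16.5,16.5,56)))+sc(n,P,dens(rect(60+d,68+d,-17,17,39.5))) for n in ns) for d in np.arange(-12,12.1,1)]
    print('shift',ns,np.round(v,2))
# roller: dark pixels near rest
for n in S:
    f=S[n]['frame'].astype(int); m=(f.max(2)<50).astype(np.uint8)
    c=proj(S[n],[[.538,-.202,.036]])[0]; k,l,st,ce=cv2.connectedComponentsWithStats(m)
    for i in range(1,k):
        if st[i,4]>40 and np.hypot(*(ce[i]-c))<25:
            ys,xs=np.nonzero(l==i); w=rays(S[n],np.c_[xs,ys],.036); mu=w.mean(0); ev,V=np.linalg.eigh(np.cov((w-mu)[:,:2].T))
            print('rubber',n,st[i],mu.round(4),np.degrees(np.arctan2(V[1,1],V[0,1])).round(1),np.sqrt(ev*12).round(4))
def crop(n,x,y,w,h,k,ov):
    f=S[n]['frame'][y:y+h,x:x+w,::-1]; im=cv2.resize(f,None,fx=k,fy=k,interpolation=cv2.INTER_CUBIC)
    for q in ov:
        uv=((proj(S[n],q)-[x,y]+.5)*k).astype(int); cv2.polylines(im,[uv],True,(0,0,255),1)
    return im
ov=[place(P,rect(-112.5,112.5,-42,42,10)),place(P,rect(-70,-60,-16.5,16.5,56)),place(P,rect(60,68,-17,17,39.5))]
a=crop('scene',285,145,72,72,8,ov)[:, :]; b=crop('top',185,190,80,55,5,ov); 
im=np.zeros((576,800,3),np.uint8); im[:,:400]=a[:, 88:488]; im[:275,400:]=b
c=crop('top',308,185,56,42,7,[]); im[280:574,400:792]=c
cv2.imwrite('pics/comp1.png',im)
E
python3 fit.py
```

```text
stand ['scene'] [  0.5104   0.1521 108.9943] -5.8340888023376465
stand ['top'] [  0.5065   0.1555 108.7346] -4.176575183868408
stand ['scene', 'top'] [  0.5088   0.1539 108.912 ] -9.254186630249023
shift ['scene'] [6.33 6.48 6.61 6.69 6.74 6.78 6.8  6.8  6.79 6.8  6.82 6.81 6.73 6.65
 6.65 6.72 6.82 6.87 6.88 6.89 6.91 6.97 7.03 7.12 7.23]
shift ['top'] [5.83 5.78 5.8  5.92 6.05 6.13 6.12 5.98 5.74 5.51 5.38 5.35 5.33 5.26
 5.06 4.79 4.53 4.36 4.27 4.24 4.25 4.28 4.32 4.39 4.53]
shift ['scene', 'top'] [12.16 12.26 12.41 12.61 12.79 12.91 12.92 12.78 12.53 12.31 12.2  12.16
 12.07 11.91 11.71 11.51 11.35 11.23 11.15 11.13 11.17 11.25 11.35 11.51
 11.76]
rubber scene [226 242  23  36 450] [ 0.5377 -0.1984  0.036 ] 119.4 [0.0307 0.0956]
rubber top [324 198  28  20 231] [ 0.5393 -0.2036  0.036 ] 119.1 [0.0266 0.0874]
```

View pics/comp1.png

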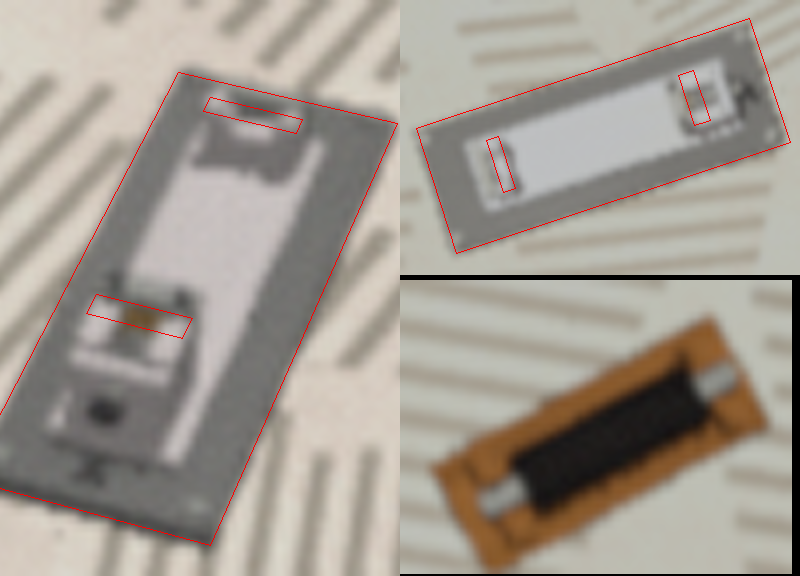

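```bash
cat > rect.py <<'E'
from h import *
PS={'scene':[.5104,.1521,108.99],'top':[.5065,.1555,108.73]}
k=3.5; ims=[]
for n in PS:
    s=snapshot(n); z=.014
    c=np.array([[-112,-42,14],[112,-42,14],[112,42,14],[-112,42,14]])/1000
    src=proj(s,place(PS[n],c)).astype(np.float32); dst=((c[:,:2]*1000*[1,-1]+[112,42])*k).astype(np.float32)
    im=cv2.warpPerspective(s['frame'][:,:,::-1],cv2.getPerspectiveTransform(src,dst),(int(224*k),int(84*k)),flags=cv2.INTER_CUBIC)
    for mm in range(-110,111,10): cv2.line(im,(int((mm+112)*k),0),(int((mm+112)*k),12 if mm%50 else 24),(0,0,255),1)
    ims.append(im)
    for x in (-.065,.06): # parallax per mm height
        a=place(PS[n],[[x,0,.014],[x,0,.056]]); uv=proj(s,a); w=rays(s,uv,.014); d=(w[1]-w[0])[:2]; t=np.radians(PS[n][2])
        print(n,x,'per mm height dx,dy:',np.round([d@[np.cos(t),np.sin(t)]/.042,d@[-np.sin(t),np.cos(t)]/.042],3))
cv2.imwrite('pics/rect1.png',np.vstack(ims))
E
python3 rect.py
```

```text
scene -0.065 per mm height dx,dy: [1.02  0.296]
scene 0.06 per mm height dx,dy: [1.181 0.296]
top -0.065 per mm height dx,dy: [ 0.052 -0.103]
top 0.06 per mm height dx,dy: [ 0.136 -0.103]
```

View pics/rect1.png

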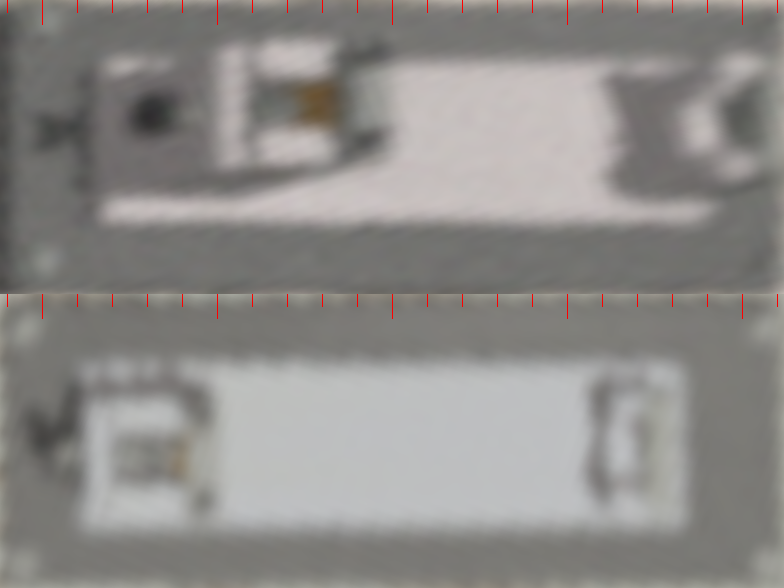

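Rectified view of the stand: bearing front at about px 595 and strap edge at about px 212 in the lower (top-camera) half. Both put the saddle shift near +8 mm. The networks' points agree, so I'll plan the approach to the roller.

```bash
cat >> h.py <<'E'
from scipy.linalg import logm, expm
def T(p,rpy):
    M=np.eye(4); M[:3,:3]=R.from_euler('xyz',rpy,degrees=True).as_matrix(); M[:3,3]=p; return M
def row(v): return np.block([[R.from_rotvec(np.radians(v[3:])).as_matrix(),np.array(v[:3])[:,None]/100],[np.zeros((1,3)),1]])
def plan(target,N,start=None):
    o=get_obs(); A=T(o['tool_pos'],o['orientation']) if start is None else start
    M=np.real(expm(logm(np.linalg.inv(A)@target)/N))
    v=np.r_[M[:3,3]*100,np.degrees(R.from_matrix(M[:3,:3]).as_rotvec())].round(3); print(N,'x',v.tolist())
    X=A; tr=[]
    for i in range(N): X=X@row(v); tr.append(X[:3,3])
    tr=np.array(tr); print('path r',np.hypot(tr[:,0],tr[:,1]).round(3).tolist(),'end',tr[-1].round(4),R.from_matrix(X[:3,:3]).as_euler('xyz',degrees=True).round(2))
    return X
E
python3 - <<'E'
from h import *
plan(T([.5385,-.202,.13],[180,0,-60.8]),16)
E
```

```text
16 x [-3.243, -0.609, 0.722, -0.0, -0.0, -5.825]
path r [0.682, 0.687, 0.69, 0.692, 0.692, 0.69, 0.686, 0.68, 0.673, 0.664, 0.653, 0.641, 0.627, 0.611, 0.594, 0.575] end [ 0.5385 -0.202   0.13  ] [180.    -0.   -60.79]
```

Emit:
{"op": "play_rows", "data": {
  "plan": [
    [-3.243,-0.609,0.722,0,0,-5.825],
    [-3.243,-0.609,0.722,0,0,-5.825],
    [-3.243,-0.609,0.722,0,0,-5.825],
    [-3.243,-0.609,0.722,0,0,-5.825],
    [-3.243,-0.609,0.722,0,0,-5.825],
    [-3.243,-0.609,0.722,0,0,-5.825],
    [-3.243,-0.609,0.722,0,0,-5.825],
    [-3.243,-0.609,0.722,0,0,-5.825],
    [-3.243,-0.609,0.722,0,0,-5.825],
    [-3.243,-0.609,0.722,0,0,-5.825],
    [-3.243,-0.609,0.722,0,0,-5.825],
    [-3.243,-0.609,0.722,0,0,-5.825],
    [-3.243,-0.609,0.722,0,0,-5.825],
    [-3.243,-0.609,0.722,0,0,-5.825],
    [-3.243,-0.609,0.722,0,0,-5.825],
    [-3.243,-0.609,0.722,0,0,-5.825],
    [0,0,0,0,0,0],
    [0,0,0,0,0,0]
  ],
  "grip": 8.7
}}

```text
clock: 2.9
tool_pos: [0.5384, -0.2003, 0.1301]
orientation: [180.0, 0.0, -60.6]
force: [0.4, -1.4, 0.4]
opening: 0.0872
gripper_force: 0.0
```

```bash
python3 - <<'E'
from h import *
o=get_obs(); print({k:np.round(o[k],4).tolist() for k in ['clock','tool_pos','orientation','force','joint_pos']})
plan(T([.5385,-.202,.042],[180,0,-60.8]),8)
s=snap('scene','s3.png'); f=s['frame'][190:320,170:310,::-1]; cv2.imwrite('pics/c3.png',cv2.resize(f,None,fx=4,fy=4,interpolation=cv2.INTER_CUBIC))
E
```

```text
{'clock': 2.9, 'tool_pos': [0.5384, -0.2003, 0.1301], 'orientation': [179.9879, 0.0086, -60.6261], 'force': [0.4249, -1.426, 0.4153], 'joint_pos': [-0.9066, 16.9999, -20.9264, -0.0016, -52.0885, 30.2815]}
8 x [0.019, 0.009, 1.101, 0.002, 0.001, 0.022]
path r [0.575, 0.575, 0.575, 0.575, 0.575, 0.575, 0.575, 0.575] end [ 0.5385 -0.202   0.042 ] [-180.     0.   -60.8]
```

View pics/c3.png

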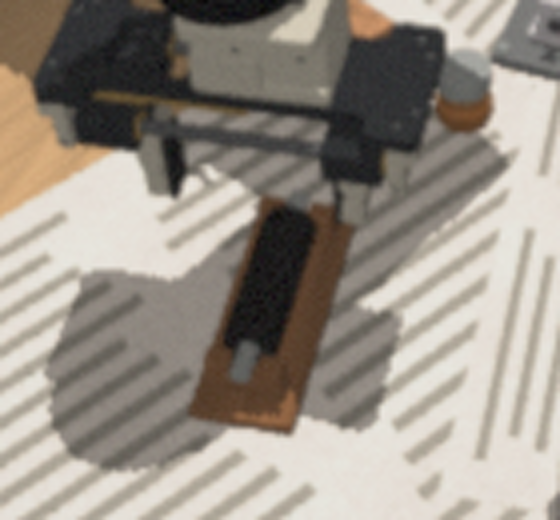

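The open fingers straddle the rubber, which shows at crop (270,280). The alignment looks good, so I'll descend and grip.

Emit:
{"op": "play_rows", "data": {
  "plan": [
    [0.05,0.05,1.5,0,0,0.06],
    [0.05,0.03,1.5,0,0,0.06],
    [0.05,0,1.5,0,0,0.06],
    [0,0,1.5,0,0,0],
    [0,0,1.5,0,0,0],
    [0,0,0.9,0,0,0],
    [0,0,0.4,0,0,0],
    [0,0,0,0,0,0]
  ],
  "grip": 8.7
}}

```text
clock: 3.62
tool_pos: [0.5383, -0.2044, 0.0413]
orientation: [179.9, 0.0, -61.1]
force: [-0.8, -0.0, 0.2]
opening: 0.087
gripper_force: 0.0
```

Emit:
{"op": "play_rows", "data": {
  "plan": [
    [0,0,0,0,0,0],
    [0,0,0,0,0,0],
    [0,0,0,0,0,0],
    [0,0,0,0,0,0],
    [0,0,0,0,0,0],
    [0,0,0,0,0,0],
    [0,0,0,0,0,0],
    [0,0,0,0,0,0]
  ],
  "grip": 2.8
}}

```text
clock: 4.28
tool_pos: [0.5386, -0.2037, 0.0422]
orientation: [-180.0, -0.0, -61.0]
force: [-0.5, -0.2, 0.8]
opening: 0.0394
gripper_force: 0.0
```

Emit:
{"op": "play_rows", "data": {
  "plan": [
    [0,0,0,0,0,0],
    [0,0,0,0,0,0],
    [0,0,0,0,0,0],
    [0,0,0,0,0,0],
    [0,0,0,0,0,0],
    [0,0,0,0,0,0]
  ],
  "grip": 2.8
}}

```text
clock: 4.78
tool_pos: [0.5386, -0.2037, 0.0421]
orientation: [-180.0, -0.0, -61.0]
force: [0.1, -0.2, 0.7]
opening: 0.0312
gripper_force: 30.0
```

```bash
cat >> h.py <<'E'
C=[.508,.1548,108.9]
def pose(xc,zc,sl,yc=0,C=C,off=6):  # mm, deg -> TCP transform with roller centre at stand coords
    Rm=(R.from_euler('xyz',[180,0,C[2]-180],degrees=True)*R.from_euler('y',-sl,degrees=True)).as_matrix()
    M=np.eye(4); M[:3,:3]=Rm; M[:3,3]=place(C,[[xc/1000,yc/1000,zc/1000]])[0]-Rm[:,2]*off/1000; return M
def roller(C=C,off=6,ax=0):  # centre in stand coords (mm), slant, yaw err
    o=get_obs(); A=T(o['tool_pos'],o['orientation']); c=A[:3,3]+A[:3,2]*off/1000+A[:3,0]*ax/1000
    t=np.radians(C[2]); d=c[:2]-C[:2]; e=np.array([np.cos(t),np.sin(t)]); n=np.array([-e[1],e[0]])
    f=o['force']; a=A[:3,0]
    return dict(t=round(o['clock'],2),xc=round(d@e*1e3,2),yc=round(d@n*1e3,2),zc=round(c[2]*1e3,2),sl=round(np.degrees(np.arcsin(-a[2])),2),yaw=round(np.degrees(np.arctan2(-a[:2]@n,-a[:2]@e)),2),Fx=round(f[:2]@e,2),Fy=round(f[:2]@n,2),Fz=round(f[2],2),M=np.round(o['moment'],2).tolist())
E
python3 - <<'E'
from h import *
o=get_obs(); A=T(o['tool_pos'],o['orientation']); A[2,3]+=.1
plan(pose(24.4,85,10.5),20,A); print(roller())
E
```

```text
20 x [-1.789, -0.606, 0.415, 0.046, -0.524, 0.505]
path r [0.566, 0.557, 0.549, 0.542, 0.535, 0.529, 0.523, 0.519, 0.515, 0.512, 0.51, 0.509, 0.508, 0.509, 0.51, 0.513, 0.516, 0.52, 0.525, 0.531] end [0.5005 0.1768 0.0909] [180.    10.5  -71.11]
{'t': 4.78, 'xc': np.float64(-349.09), 'yc': np.float64(87.14), 'zc': np.float64(36.09), 'sl': np.float64(-0.0), 'yaw': np.float64(10.12), 'Fx': np.float64(-0.18), 'Fy': np.float64(-0.05), 'Fz': np.float64(0.72), 'M': [0.12, 0.14, -0.04]}
```

Emit:
{"op": "play_rows", "data": {
  "plan": [
    [0,0,-0.5,0,0,0],
    [0,0,-1.5,0,0,0],
    [0,0,-2,0,0,0],
    [0,0,-2,0,0,0],
    [0,0,-2,0,0,0],
    [0,0,-2,0,0,0]
  ]
}}

```text
clock: 5.28
tool_pos: [0.5379, -0.2036, 0.1428]
orientation: [180.0, 0.0, -61.0]
force: [0.1, 0.8, -3.1]
opening: 0.0311
gripper_force: 30.0
```

Emit:
{"op": "play_rows", "data": {
  "plan": [
    [-1.79,-0.605,0.415,0.046,-0.524,0.505],
    [-1.79,-0.605,0.415,0.046,-0.524,0.505],
    [-1.79,-0.605,0.415,0.046,-0.524,0.505],
    [-1.79,-0.605,0.415,0.046,-0.524,0.505],
    [-1.79,-0.605,0.415,0.046,-0.524,0.505],
    [-1.79,-0.605,0.415,0.046,-0.524,0.505],
    [-1.79,-0.605,0.415,0.046,-0.524,0.505],
    [-1.79,-0.605,0.415,0.046,-0.524,0.505],
    [-1.79,-0.605,0.415,0.046,-0.524,0.505],
    [-1.79,-0.605,0.415,0.046,-0.524,0.505],
    [-1.79,-0.605,0.415,0.046,-0.524,0.505],
    [-1.79,-0.605,0.415,0.046,-0.524,0.505],
    [-1.79,-0.605,0.415,0.046,-0.524,0.505],
    [-1.79,-0.605,0.415,0.046,-0.524,0.505],
    [-1.79,-0.605,0.415,0.046,-0.524,0.505],
    [-1.79,-0.605,0.415,0.046,-0.524,0.505],
    [-1.79,-0.605,0.415,0.046,-0.524,0.505],
    [-1.79,-0.605,0.415,0.046,-0.524,0.505],
    [-1.79,-0.605,0.415,0.046,-0.524,0.505],
    [-1.79,-0.605,0.415,0.046,-0.524,0.505]
  ]
}}

```text
clock: 6.95
tool_pos: [0.4996, 0.1777, 0.0908]
orientation: [179.9, 10.5, -71.1]
force: [-0.2, 0.1, -3.0]
opening: 0.0315
gripper_force: 30.0
```

```bash
cat > look.py <<'E'
from h import *
import sys
r=roller(); print(r)
o=get_obs(); A=T(o['tool_pos'],o['orientation']); c=A[:3,3]+A[:3,2]*.006
x,y=A[:3,0],A[:3,1]; z=A[:3,2]
ends=[[c+s*(x*L+w*y*rr) for s,L,w,rr in ((1,.045,1,.016),(1,.045,-1,.016))] for _ in (0,)]
def rectw(a,b,rr,d): return np.array([c+x*a+d*rr,c+x*b+d*rr,c+x*b-d*rr,c+x*a-d*rr])
ims=[]
for n,(X,Y,W,H,k) in {'scene':(262,128,100,100,6),'top':(185,180,90,70,6)}.items():
    s=snap(n,n+sys.argv[1]+'.png')
    v=c-s['position']; d=np.cross(v,x); d/=np.linalg.norm(d)
    im=cv2.resize(s['frame'][Y:Y+H,X:X+W,::-1],None,fx=k,fy=k,interpolation=cv2.INTER_CUBIC)
    for q in (rectw(.045,.065,.006,d),rectw(-.065,-.045,.006,d),rectw(-.045,.045,.016,d)):
        cv2.polylines(im,[((proj(s,q)-[X,Y]+.5)*k).astype(int)],True,(0,255,0),1)
    for q in (rect(-112.5,112.5,-42,42,10),rect(-61.5,-51.5,-16.5,16.5,56),rect(58.5,68.5,-7.5,7.5,39.5)):
        cv2.polylines(im,[((proj(s,place(C,q))-[X,Y]+.5)*k).astype(int)],True,(0,0,255),1)
    ims.append(im)
o=np.zeros((600,800,3),np.uint8); o[:,:400]=ims[0][:,100:500]; o[:420,400:]=ims[1][:,70:470]; cv2.imwrite('pics/look'+sys.argv[1]+'.png',o)
E
python3 look.py 4
```

```text
{'t': 6.95, 'xc': np.float64(25.45), 'yc': np.float64(0.51), 'zc': np.float64(84.87), 'sl': np.float64(10.53), 'yaw': np.float64(-0.04), 'Fx': np.float64(0.14), 'Fy': np.float64(0.15), 'Fz': np.float64(-2.95), 'M': [-0.74, -0.18, 0.01]}
```

View pics/look4.png

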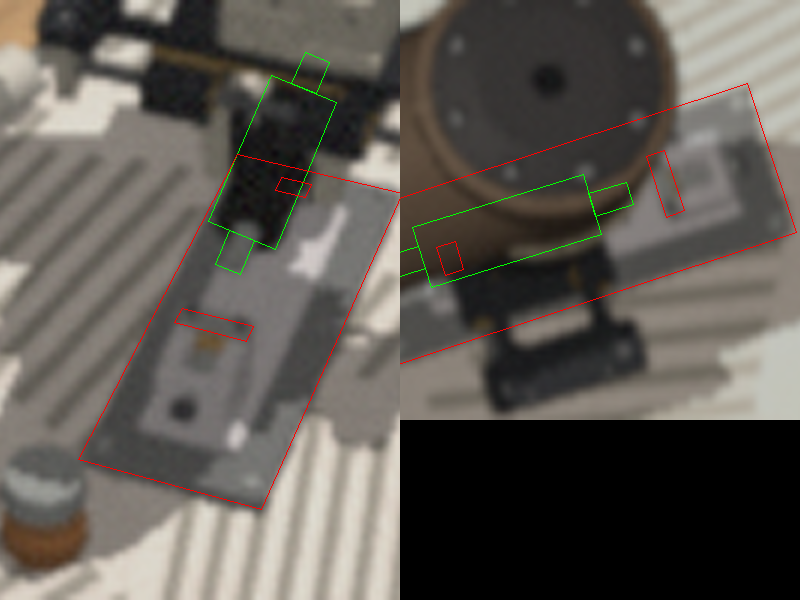

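The left half shows the roller's stub at about (245,232). That is above my predicted outline at (235,252), so I'll check the tilt in the grip closer up.

```bash
python3 - <<'E'
from h import *
im=cv2.imread('pics/scene4.png')[132:192,285:345]; im=cv2.resize(im,(600,600),interpolation=cv2.INTER_LANCZOS4)
im=(255*(im/255.)**.6).astype(np.uint8)
for i in range(0,600,100): cv2.putText(im,str(285+i//10),(i,10),0,.35,(0,0,255)); cv2.putText(im,str(132+i//10),(0,i+12),0,.35,(0,0,255))
cv2.imwrite('pics/z4.png',im)
E
```

```text
(no output)
```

View pics/z4.png

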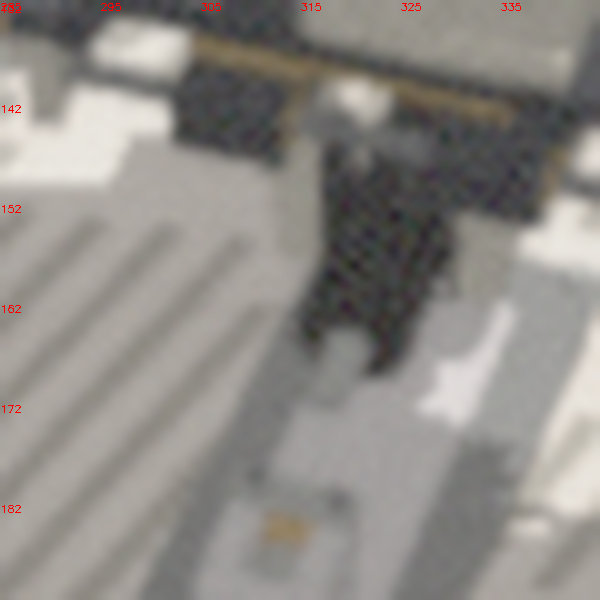

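The stub runs from (320,166.5) to (317.7,171.5) and the brass is at (314,183.5). The slant is right and only a small lateral bias remains. I'll compare both laterally in the same image.

```bash
python3 - <<'E'
from h import *
t=np.radians(C[2]); e=np.array([np.cos(t),np.sin(t),0]); n=np.array([-e[1],e[0],0])
o=get_obs(); A=T(o['tool_pos'],o['orientation']); c=A[:3,3]+A[:3,2]*.006
def lat(s,uv,p,d):  # offset (mm) of pixel from projected line p+d*t, along n, and along d
    q=proj(s,[p,p+.001*d,p+.001*n]); J=np.c_[q[1]-q[0],q[2]-q[0]]; return np.linalg.solve(J,uv-q[0]).round(2)
for name in ['scene','top']:
    s=snapshot(name)
    f=cv2.imread('pics/%s2.png'%name).astype(int); p=place(C,[[-.064,0,.0475]])[0]; u=proj(s,[p])[0]
    y0,x0=int(u[1])-12,int(u[0])-12; w=f[y0:y0+25,x0:x0+25]; sat=np.clip(w[:,:,2]-w[:,:,0]-35,0,None).astype(float)
    if name=='top': sat=np.clip(w[:,:,2]-w[:,:,0]-15,0,None).astype(float)
    yy,xx=np.mgrid[y0:y0+25,x0:x0+25]; 
    if sat.sum()>0:
        m=np.array([(xx*sat).sum(),(yy*sat).sum()])/sat.sum(); print(name,'brass',m.round(2),'pred',u.round(2),'along,lat mm',lat(s,m,p,e), int((sat>0).sum()))
    if name=='scene':
        for uv in ([320.2,166.5],[317.8,171.2]): print('stub',uv,lat(s,np.array(uv)-.5,c+A[:3,0]*.055,-A[:3,0]))
E
```

```text
scene brass [312.97 184.45] pred [312.85 185.81] along,lat mm [5.02 1.35] 6
stub [320.2, 166.5] [12.38 -1.3 ]
stub [317.8, 171.2] [-4.5  -0.22]
top brass [238.67 203.39] pred [242.94 209.61] along,lat mm [  6.65 -22.81] 17
```

```bash
python3 - <<'E'
from h import *
X=plan(pose(25,51,10.5,1.7),8); plan(pose(20,51,10.5,1.7),5,X)
E
```

```text
8 x [0.074, 0.014, 0.416, 0.008, -0.001, 0.006]
path r [0.53, 0.53, 0.53, 0.53, 0.529, 0.529, 0.529, 0.529] end [0.4986 0.1769 0.0569] [180.   10.5 -71.1]
5 x [0.098, -0.0, -0.017, 0.0, 0.0, -0.0]
path r [0.529, 0.529, 0.529, 0.529, 0.529] end [0.5002 0.1721 0.0569] [180.   10.5 -71.1]
```

Emit:
{"op": "play_rows", "data": {
  "plan": [
    [0.074,0.014,0.416,0.008,0,0.006],
    [0.074,0.014,0.416,0.008,0,0.006],
    [0.074,0.014,0.416,0.008,0,0.006],
    [0.074,0.014,0.416,0.008,0,0.006],
    [0.074,0.014,0.416,0.008,0,0.006],
    [0.074,0.014,0.416,0.008,0,0.006],
    [0.074,0.014,0.416,0.008,0,0.006],
    [0.074,0.014,0.416,0.008,0,0.006],
    [0,0,0,0,0,0],
    [0,0,0,0,0,0]
  ]
}}

```text
clock: 7.98
tool_pos: [0.4989, 0.1767, 0.0568]
orientation: [-180.0, 10.5, -71.2]
force: [1.4, -0.7, -3.0]
opening: 0.0315
gripper_force: 30.0
```

```bash
python3 -c "
from h import *
print(roller())"
```

```text
{'t': 7.98, 'xc': np.float64(24.79), 'yc': np.float64(1.46), 'zc': np.float64(50.87), 'sl': np.float64(10.5), 'yaw': np.float64(-0.06), 'Fx': np.float64(-1.14), 'Fy': np.float64(-1.09), 'Fz': np.float64(-3.0), 'M': [-0.7, -0.13, -0.03]}
```

Emit:
{"op": "play_rows", "data": {
  "plan": [
    [0.098,0,-0.018,0,0,0],
    [0.098,0,-0.018,0,0,0],
    [0.098,0,-0.018,0,0,0],
    [0.098,0,-0.018,0,0,0],
    [0.098,0,-0.018,0,0,0],
    [0.098,0,-0.018,0,0,0],
    [0.098,0,-0.018,0,0,0],
    [0.098,0,-0.018,0,0,0],
    [0,0,0,0,0,0],
    [0,0,0,0,0,0]
  ]
}}

```text
clock: 8.82
tool_pos: [0.5017, 0.1692, 0.0571]
orientation: [-180.0, 10.5, -71.2]
force: [0.2, 0.1, -1.8]
opening: 0.0315
gripper_force: 30.0
```

```bash
python3 look.py 5
```

```text
{'t': 8.82, 'xc': np.float64(16.76), 'yc': np.float64(1.32), 'zc': np.float64(51.17), 'sl': np.float64(10.51), 'yaw': np.float64(-0.07), 'Fx': np.float64(0.08), 'Fy': np.float64(-0.21), 'Fz': np.float64(-1.8), 'M': [-0.7, -0.15, -0.01]}
```

Emit:
{"op": "play_rows", "data": {
  "plan": [
    [0.098,0.01,-0.018,0,0,0],
    [0.098,0.01,-0.018,0,0,0],
    [0.098,0,-0.018,0,0,0],
    [0.098,0,-0.018,0,0,0],
    [0,0,0,0,0,0]
  ]
}}

```text
clock: 9.33
tool_pos: [0.5028, 0.1653, 0.0571]
orientation: [-180.0, 10.5, -71.2]
force: [-1.0, 0.4, -2.2]
opening: 0.0315
gripper_force: 30.0
```

```bash
cat >> h.py <<'E'
def avg(n=6):
    rs=[]
    for i in range(n):
        rs.append(roller()); snapshot('scene')
    return {k:np.round(np.mean([r[k] for r in rs],0),2).tolist() for k in rs[0]}
E
python3 -c "
from h import *
print(avg())"
```

```text
{'t': 9.46, 'xc': 12.78, 'yc': 1.51, 'zc': 51.17, 'sl': 10.51, 'yaw': -0.06, 'Fx': 0.03, 'Fy': 0.29, 'Fz': -2.14, 'M': [-0.74, -0.12, 0.02]}
```

Emit:
{"op": "play_rows", "data": {
  "plan": [
    [0.098,0.01,-0.018,0,0,0],
    [0.098,0.01,-0.018,0,0,0],
    [0.098,0,-0.018,0,0,0],
    [0,0,0,0,0,0]
  ]
}}

```text
clock: 9.97
tool_pos: [0.5036, 0.1624, 0.0571]
orientation: [-180.0, 10.5, -71.2]
force: [0.6, -0.3, -2.1]
opening: 0.0311
gripper_force: 30.0
```

```bash
python3 -c "
from h import *
print(avg())"
```

```text
{'t': 10.1, 'xc': 9.79, 'yc': 1.72, 'zc': 51.16, 'sl': 10.51, 'yaw': -0.06, 'Fx': -0.0, 'Fy': -0.09, 'Fz': -2.76, 'M': [-0.74, -0.13, 0.0]}
```

Emit:
{"op": "play_rows", "data": {
  "plan": [
    [0.098,0,-0.018,0,0,0],
    [0.098,0,-0.018,0,0,0],
    [0,0,0,0,0,0]
  ]
}}

```text
clock: 10.52
tool_pos: [0.5041, 0.1609, 0.0571]
orientation: [-179.9, 10.5, -71.2]
force: [-1.8, 2.7, -2.8]
opening: 0.0316
gripper_force: 30.0
```

```bash
python3 -c "
from h import *
print(avg())"
```

```text
{'t': 10.65, 'xc': 8.07, 'yc': 1.69, 'zc': 51.19, 'sl': 10.52, 'yaw': -0.06, 'Fx': 2.8, 'Fy': 0.42, 'Fz': -2.41, 'M': [0.2, 0.25, -0.02]}
```

Emit:
{"op": "play_rows", "data": {
  "plan": [
    [0.098,0,-0.018,0,0,0],
    [0,0,0,0,0,0]
  ]
}}

```text
clock: 10.98
tool_pos: [0.5045, 0.1598, 0.0571]
orientation: [-179.9, 10.5, -71.2]
force: [-1.9, 3.0, -2.1]
opening: 0.0313
gripper_force: 30.0
```

```bash
python3 -c "
from h import *
print(avg())"
```

```text
{'t': 11.1, 'xc': 6.94, 'yc': 1.7, 'zc': 51.17, 'sl': 10.51, 'yaw': -0.06, 'Fx': 3.3, 'Fy': -0.21, 'Fz': -2.2, 'M': [0.48, 0.33, 0.01]}
```

Force grows about 0.8 N/mm, so this is the plunger, with first contact at xc≈8.8. I'll push back to about 6.8 mm.

Emit:
{"op": "play_rows", "data": {
  "plan": [
    [0.098,0,-0.018,0,0,0],
    [0.098,0,-0.018,0,0,0],
    [0.098,0,-0.018,0,0,0],
    [0.098,0,-0.018,0,0,0],
    [0,0,0,0,0,0]
  ]
}}

```text
clock: 11.7
tool_pos: [0.5058, 0.1562, 0.0571]
orientation: [-179.9, 10.5, -71.2]
force: [-2.8, 6.7, -2.0]
opening: 0.0313
gripper_force: 30.0
```

```bash
python3 -c "
from h import *
print(avg(10))"
```

```text
{'t': 11.92, 'xc': 3.21, 'yc': 1.68, 'zc': 51.19, 'sl': 10.54, 'yaw': -0.07, 'Fx': 6.47, 'Fy': 0.12, 'Fz': -2.18, 'M': [1.47, 0.74, 0.01]}
```

Emit:
{"op": "play_rows", "data": {
  "plan": [
    [0.118,0,-0.022,0,0,0],
    [0,0,0,0,0,0]
  ]
}}

```text
clock: 12.37
tool_pos: [0.5061, 0.1552, 0.0571]
orientation: [-179.9, 10.5, -71.2]
force: [-1.9, 7.8, -2.1]
opening: 0.0312
gripper_force: 30.0
```

```bash
python3 - <<'E'
from h import *
a=avg(6); print(a)
o=get_obs(); A=T(o['tool_pos'],o['orientation'])
X=plan(pose(a['xc'],43.5,5.2,a['yc']),8,A); X=plan(pose(a['xc'],40,2.3,a['yc']),5,X);X=plan(pose(a['xc'],36.8,0,a['yc']),5,X)
E
```

```text
{'t': 12.5, 'xc': 2.15, 'yc': 1.69, 'zc': 51.19, 'sl': 10.55, 'yaw': -0.07, 'Fx': 7.5, 'Fy': 0.24, 'Fz': -2.23, 'M': [1.76, 0.83, 0.02]}
8 x [0.007, 0.0, 0.095, -0.008, 0.669, -0.008]
path r [0.529, 0.529, 0.529, 0.529, 0.529, 0.529, 0.529, 0.529] end [0.5059 0.1558 0.0495] [180.    5.2 -71.1]
5 x [-0.0, 0.0, 0.07, 0.0, 0.58, -0.001]
path r [0.529, 0.529, 0.529, 0.529, 0.529] end [0.5058 0.156  0.046 ] [180.    2.3 -71.1]
5 x [-0.004, 0.0, 0.064, 0.0, 0.46, 0.0]
path r [0.529, 0.529, 0.529, 0.529, 0.529] end [0.5057 0.1563 0.0428] [180.   -0.  -71.1]
```

Emit:
{"op": "play_rows", "data": {
  "plan": [
    [0.007,0,0.095,-0.008,0.669,-0.008],
    [0.007,0,0.095,-0.008,0.669,-0.008],
    [0.007,0,0.095,-0.008,0.669,-0.008],
    [0.007,0,0.095,-0.008,0.669,-0.008],
    [0.007,0,0.095,-0.008,0.669,-0.008],
    [0.007,0,0.095,-0.008,0.669,-0.008],
    [0.007,0,0.095,-0.008,0.669,-0.008],
    [0.007,0,0.095,-0.008,0.669,-0.008],
    [0,0,0,0,0,0]
  ]
}}

```text
clock: 13.42
tool_pos: [0.5061, 0.1561, 0.0495]
orientation: [-180.0, 5.1, -71.1]
force: [-2.7, 6.3, -0.9]
opening: 0.0312
gripper_force: 30.0
```

```bash
python3 - <<'E'
from h import *
print(avg(6))
E
python3 look.py 6
```

```text
{'t': 13.54, 'xc': 2.29, 'yc': 1.34, 'zc': 43.66, 'sl': 5.18, 'yaw': 0.04, 'Fx': 7.47, 'Fy': 1.07, 'Fz': -0.76, 'M': [2.1, 1.1, -0.01]}
{'t': 13.72, 'xc': np.float64(2.19), 'yc': np.float64(1.33), 'zc': np.float64(43.7), 'sl': np.float64(5.19), 'yaw': np.float64(0.01), 'Fx': np.float64(7.7), 'Fy': np.float64(0.65), 'Fz': np.float64(-0.56), 'M': [2.13, 1.16, 0.03]}
```

View pics/look6.png

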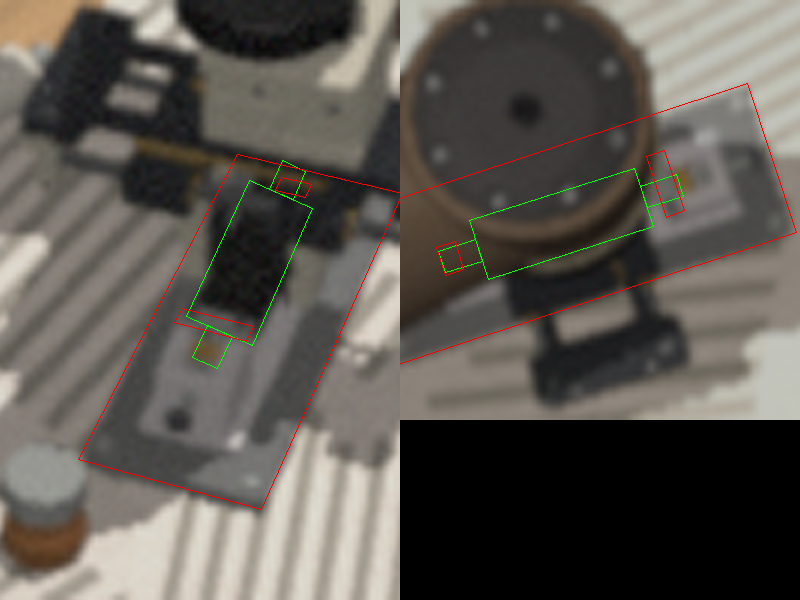

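The picture shows the near stub under the strap, with brass at about (205,350). The far stub is still above the bearing, so I'll keep tipping.

Emit:
{"op": "play_rows", "data": {
  "plan": [
    [0,0.02,0.07,0,0.58,0],
    [0,0.02,0.07,0,0.58,0],
    [0,0,0.07,0,0.58,0],
    [0,0,0.07,0,0.58,0],
    [0,0,0.07,0,0.58,0],
    [0,0,0,0,0,0]
  ]
}}

```text
clock: 14.32
tool_pos: [0.506, 0.1563, 0.0462]
orientation: [-179.9, 2.3, -71.0]
force: [-2.6, 6.8, -0.8]
opening: 0.031
gripper_force: 30.0
```

```bash
python3 - <<'E'
from h import *
print(avg(8))
E
```

```text
{'t': 14.5, 'xc': 2.25, 'yc': 1.36, 'zc': 40.29, 'sl': 2.29, 'yaw': 0.04, 'Fx': 7.46, 'Fy': 0.37, 'Fz': -0.73, 'M': [2.3, 1.09, -0.04]}
```

Emit:
{"op": "play_rows", "data": {
  "plan": [
    [0,0.01,0.064,0,0.46,0],
    [0,0.01,0.064,0,0.46,0],
    [0,0,0.064,0,0.46,0],
    [0,0,0.064,0,0.46,0],
    [0,0,0.064,0,0.46,0],
    [0,0,0,0,0,0]
  ]
}}

```text
clock: 15.22
tool_pos: [0.5061, 0.1565, 0.0431]
orientation: [-179.9, -0.0, -71.0]
force: [-2.3, 7.4, -0.8]
opening: 0.0313
gripper_force: 30.0
```

```bash
python3 - <<'E'
from h import *
print(avg(8))
E
```

```text
{'t': 15.4, 'xc': 2.15, 'yc': 1.25, 'zc': 37.17, 'sl': -0.0, 'yaw': 0.04, 'Fx': 7.36, 'Fy': -0.13, 'Fz': -0.97, 'M': [2.51, 1.11, -0.0]}
```

Emit:
{"op": "play_rows", "data": {
  "plan": [
    [0,0,0.06,0,0,0],
    [0,0,0,0,0,0]
  ]
}}

```text
clock: 15.78
tool_pos: [0.5062, 0.1564, 0.0426]
orientation: [-179.9, 0.0, -71.1]
force: [-2.3, 6.3, 0.0]
opening: 0.0313
gripper_force: 30.0
```

```bash
python3 - <<'E'
from h import *
print(avg(8))
E
```

```text
{'t': 15.96, 'xc': 2.09, 'yc': 1.15, 'zc': 36.63, 'sl': 0.0, 'yaw': 0.04, 'Fx': 7.1, 'Fy': 0.24, 'Fz': -0.72, 'M': [2.51, 1.07, 0.01]}
```

Emit:
{"op": "play_rows", "data": {
  "plan": [
    [-0.05,0,0.03,0,0,0],
    [-0.05,0,0.03,0,0,0],
    [-0.05,0,0,0,0,0],
    [0,0,0,0,0,0]
  ]
}}

```text
clock: 16.52
tool_pos: [0.5059, 0.1578, 0.0422]
orientation: [-179.9, -0.0, -71.1]
force: [-2.0, 5.4, -0.1]
opening: 0.0311
gripper_force: 30.0
```

```bash
python3 - <<'E'
from h import *
print(avg(8))
E
```

```text
{'t': 16.7, 'xc': 3.47, 'yc': 1.06, 'zc': 36.15, 'sl': -0.0, 'yaw': 0.04, 'Fx': 6.44, 'Fy': 0.16, 'Fz': -0.08, 'M': [2.21, 0.92, 0.02]}
```

Emit:
{"op": "play_rows", "data": {
  "plan": [
    [-0.04,0,0.02,0,0,0],
    [-0.03,0,0,0,0,0],
    [0,0,0,0,0,0]
  ]
}}

```text
clock: 17.17
tool_pos: [0.5057, 0.1582, 0.042]
orientation: [-179.9, -0.0, -71.1]
force: [-1.2, 5.0, 3.7]
opening: 0.031
gripper_force: 30.0
```

```bash
python3 - <<'E'
from h import *
print(avg(8))
E
```

```text
{'t': 17.34, 'xc': 3.94, 'yc': 1.09, 'zc': 36.04, 'sl': -0.02, 'yaw': 0.04, 'Fx': 5.03, 'Fy': -0.97, 'Fz': 3.0, 'M': [1.88, 0.38, 0.03]}
```

Level, on the floor and near the wall. I'll release.

Emit:
{"op": "play_rows", "data": {
  "plan": [
    [0,0,0,0,0,0],
    [0,0,0,0,0,0],
    [0,0,0,0,0,0],
    [0,0,0,0,0,0],
    [0,0,0,0,0,0],
    [0,0,0,0,0,0],
    [0,0,0,0,0,0],
    [0,0,0,0,0,0]
  ],
  "grip": 7
}}

```text
clock: 18.23
tool_pos: [0.5046, 0.1574, 0.0413]
orientation: [180.0, -0.0, -71.1]
force: [-1.0, -0.4, -0.8]
opening: 0.0696
gripper_force: 0.0
```

Emit:
{"op": "play_rows", "data": {
  "plan": [
    [0,0,-0.5,0,0,0],
    [0,0,-1,0,0,0],
    [0,0,-2,0,0,0],
    [0,0,-3,0,0,0],
    [0,0,-4,0,0,0],
    [0,0,-4,0,0,0],
    [0,0,-4,0,0,0],
    [-3,0,-1,0,0,0],
    [-4,0,0,0,0,0],
    [-4,0,0,0,0,0],
    [-4,0,0,0,0,0],
    [-4,0,0,0,0,0],
    [-2,0,0,0,0,0],
    [0,0,0,0,0,0]
  ]
}}

```text
clock: 19.4
tool_pos: [0.4353, 0.3598, 0.2371]
orientation: [-179.9, 0.0, -70.9]
force: [-0.4, 0.1, 0.1]
opening: 0.0697
gripper_force: 0.0
```

```bash
python3 - <<'E'
from h import *
import sys
ims=[]
c=place(C,[[.0038,.0011,.036]])[0]; x=np.array([np.cos(np.radians(108.9)),np.sin(np.radians(108.9)),0])
for n,(X,Y,W,H,k) in {'scene':(285,140,72,75,8),'top':(185,185,80,60,5)}.items():
    s=snap(n,n+'7.png'); im=cv2.resize(s['frame'][Y:Y+H,X:X+W,::-1],None,fx=k,fy=k,interpolation=cv2.INTER_CUBIC); ims.append(im)
    for t in ['roller_mid','jar']: print(n,t,[(np.round(d['position'],3).tolist(),round(d['score'],2)) for d in spot_point(n,t)[:3]])
    f=s['frame'].astype(int); m=(f.max(2)<50).astype(np.uint8); k_,l,st,ce=cv2.connectedComponentsWithStats(m); u=proj(s,[c])[0]
    for i in range(1,k_):
        if st[i,4]>40 and np.hypot(*(ce[i]-u))<20:
            ys,xs=np.nonzero(l==i); w=rays(s,np.c_[xs,ys],.036); mu=w.mean(0); ev,V=np.linalg.eigh(np.cov((w-mu)[:,:2].T)); print('rubber',n,mu.round(4),'exp',c.round(4),np.degrees(np.arctan2(V[1,1],V[0,1])).round(1))
o=np.zeros((600,800,3),np.uint8); o[:,:400]=ims[0][:,88:488]; o[:300,400:]=ims[1]; cv2.imwrite('pics/end.png',o); print(get_obs()['clock'],get_obs()['force'])
E
```

```text
scene roller_mid [([0.305, 0.177, 0.016], 0.81), ([0.236, -0.3, 0.011], 0.74), ([0.504, 0.16, 0.029], 0.7)]
scene jar [([0.519, -0.008, 0.003], 0.57)]
rubber scene [0.5021 0.171  0.036 ] exp [0.5057 0.158  0.036 ] 110.4
top roller_mid [([0.505, 0.16, 0.031], 0.9), ([0.233, -0.301, 0.014], 0.83), ([0.306, 0.177, 0.017], 0.76)]
top jar [([0.52, -0.005, -0.002], 0.67)]
rubber top [0.5061 0.1597 0.036 ] exp [0.5057 0.158  0.036 ] 108.4
19.7 [-0.10232197 -0.70533937 -0.33541269]
```

View pics/end.png

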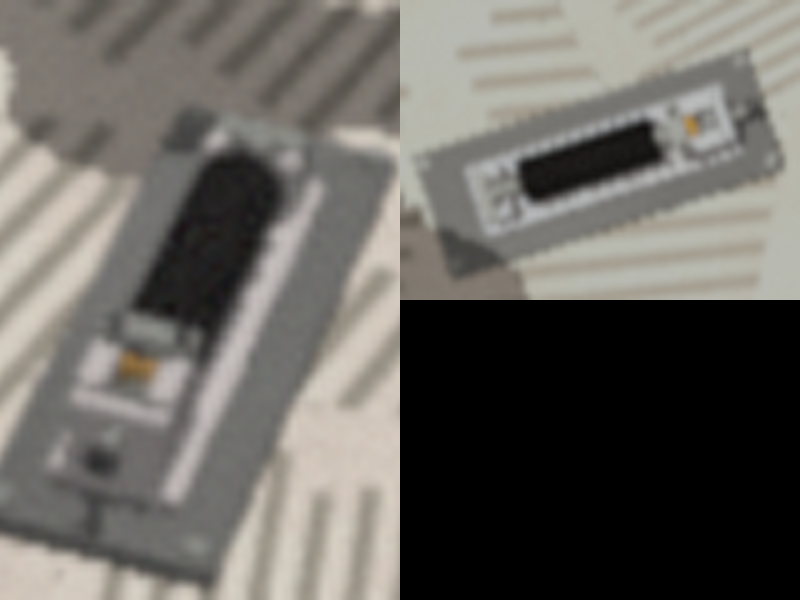

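The roller lies straight between the two blocks, from (215,170) to (170,310) in the left view, with its near stub under the strap at (150,330). The jar is untouched and the arm is clear. Handing in.

```bash
python3 -c "
from h import *
print(close_job())"
```

```text
the job is handed in; nothing more can be done
None
```

The black roller is mounted in the stand, level on both block floors and held by the spring; I let go of it, backed the arm clear, and handed the job in at about 20 s (limit 67 s). The plunger went back about 6.9 mm (7.5 N) at the measured points, short of solid at 8 mm. In the final pictures the roller lies straight between the blocks, and I saw no contact with the bystanders.

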